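# Load the cassette printer and latch the magazine in

### The job

Load the long cassette magazine into the sloping feed bay of the cassette printer so that it lies fully down on the bay's floor inside the metal guides, then swing the printer's steel retaining bar over it until it rests fully home in its catch. Let go of everything, and leave the other things on the bench where they are.

Things in the scene. Friction and masses are not known exactly. Their poses are not given: they have to be found in the camera images.
- magazine: Long magazine of tissue cassettes: white plastic box-shaped carrier 130 long (x) x 48 wide (y) x 56 high (z), a row of 13 grey cassette edges on top, flat sides, about 0.25 kg. Origin: centre of its underside, z up. It stands on the table left or right of the printer; grip it across its 48 mm width. Its ends are alike: either may point up the slope.
- printer: The cassette printer, fixed to the table: white, 250 wide (y), 320 deep (x) on a black plinth 35 high, with a sloping front that faces the robot and, behind it, a box 190 high. Origin: on the table, 110 behind the slope's lower edge, in the middle of the width. The sloping face is 250 long and 230 wide; it reaches 107 down and 143 up the slope from the bay's centre.
- bay_floor (a point): Centre of the feed bay's floor on the printer's sloping front. x points up the slope (away from the robot), y across to the left, z square out of the face, 35 degrees from vertical towards the robot. Bay 142 long (x) x 60 wide (y) with steel guides 16 high at both ends and the four corners; the middle 84 of each side is open for fingers. The magazine lies along x, underside on the floor.
- latch (a joint): Angle (rad) of the retaining bar about its pivot, whose axis is square to the sloping face. 0: closed, the bar lies across the bay in its catch, at its stop. It grows as the bar swings up the slope: 1.57 when it points straight up the slope beside the bay, at most 2.3. A stiff hinge: it stays where it is left; about 1 to 2 N at the pin moves it.
- latch_hinge (a point): Pivot of the retaining bar, at the middle of its thickness; in the bay's axes x -50, y +75, z +67 mm, on a steel post 24 in diameter. The bar is steel, 14 wide, 10 thick, 160 from pivot to pin; its underside is 62 above the bay's floor, 6 above a seated magazine. The point turns with the bar, which runs along the point's -y; z is square to the slope.
- latch_pin (a point): Point on the upright pin at the free end of the bar by which it is moved: a dark steel pin 16 in diameter that stands 45 out of the bar, square to the slope. The point is on the pin's axis, 28 above the bar's top face, 17 below the pin's end. With the bar closed it lies in the bay's axes at x -50, y -85, z +100 mm.
- catch (a point): The catch: a steel post 34 x 16 with a C-shaped slot at its top, open up the slope, into which the bar swings; the point is the centre of the slot, at x -50, y -65, z +67 mm in the bay's axes. The catch's top is 81 above the bay's floor.
- short_magazine: Bystander: a short magazine of the same make, 70 long x 48 wide x 56 high, 6 cassette edges. Origin: centre of its underside. Not to be loaded. (A low tray and a carton, under 40 high, stand fixed between the robot and the printer.)
- wash_bottle: Bystander: white plastic bottle with a blue cap, 68 in diameter, 170 high. Origin: centre of its underside.
- specimen_jar: Bystander: clear jar with a white lid, 68 in diameter, 85 high. Origin: centre of its underside.
- beaker: Bystander: glass beaker, 80 in diameter, 95 high. Origin: centre of its underside.
- dust_brush: Bystander: brush with a handle, 170 long, lying on the table. Origin: on its underside, length along x.

How it is judged:
By the outcome, as a careful person would: the job done as asked, in the order asked, and still so for the second after the job is handed in, with the robot touching nothing.
It also fails if it takes over 64 s, if anything falls off the work surface, if the arm or the gripper's body presses on something with over 40 N, if the wrist force passes 120 N, or if a joint passes its speed limit or range.

### The arm

A 7-joint arm with a two-finger parallel gripper is mounted at the origin on the work surface. World frame = base frame: x ahead of the robot, y to its left, z up, the work surface at z = 0. Lengths are in mm, angles in rad, forces in N, time in s.
With the tool pointing down it reaches from about 375 to 925 mm from the base axis. Payload 3.1 kg.
Tool frame: the origin (TCP) lies midway between the tips of the shut fingers; the grasp point (between the pads) lies 19 mm behind it; z points along the fingers, y is the line along which they close (so a half turn about z gives the same grasp; the last joint's range is limited). The gripper opens to 85 mm and grips with 20 to 120 N. Pads are 22 mm wide; open, the fingers measure 114 mm over their backs; the gripper's body (76 mm by 85 mm) begins 54 mm behind the grasp point. The pads swing forward as they close: fully open they stand 13 mm farther back than shut.
Start: joints at [1.108, 0.383, 0.044, 1.598, -0.018, 1.161, -0.05], TCP at [231.915, -607.222, 231.269] pointing down, gripper open.
Joint ranges: [-2.61, 2.61], [-0.41, 2.15], [-1.48, 1.57], [0, 2.5], [-1.57, 4.71], [0.05, 1.97], [-2.85, 2.85]. Speed limits (rad/s): [2.79, 2.79, 3.14, 3.14, 3.14, 3.14, 3.14].

### API

Orientations are given as a unit quaternion [x, y, z, w].
In Python, from rig import * gives the robot as it stands. Calls block until the motion is done:
- move_ptp(position, orientation): joint-space move of the TCP to a pose.
- line_to(position, vel=150, frame=None): straight line of the TCP; frame=None keeps the orientation; vel is the mean speed in mm/s.
- move_j(angles): joint-space move.
- open_gripper() and close(effort=None): open the fingers fully, or close them until they stop; effort is the grip in N (None keeps the last).
- wait(seconds).
- solve_ik(position, orientation): joint angles nearest the present ones, or None.
- observe(): the state.
- read_camera(name): name is "scene" or "top" or "wrist"; returns the picture (420x560x3 uint8, blue, green, red); there is no depth.
- camera_model(name): a dict with "fx", "fy", "cx", "cy" (pixels), "R" (3x3) and "t" (3): a world point X has camera coordinates R X + t; the wrist camera has in their place "tool_from_camera" (4x4, takes a point from camera to tool coordinates, whose origin is the TCP and whose axes are the flange's). Camera axes: x right, y down, z forward; pixel columns grow to the right and rows downward; lengths in mm; the calibration is good to about 2 mm. A picture is of the moment at which its call begins: read the wrist's pose just before it. camera_model takes no time and is no camera call.
A pose or a line that the arm cannot do raises IKError and nothing moves.
- job_done(): hands the job in; it is judged then, once.
The state is a dict: "clock": time; "joint_pos": joint angles; "joint_vel": joint speeds; "tau": joint torques, N m; "ee_pos": TCP position; "eef_rot": TCP orientation; "wrist_force": force on the tool from outside, world axes, zero at the start; "torque": the same for the moment, N m; "gripper_width": finger opening in mm; "grip_force": force on a finger pad.
Only numpy, scipy, OpenCV 4.12 (cv2) and the standard library are available. Lean on these libraries where they do the work, as an engineer would, in place of code of your own. Each camera call takes 0.05 s, during which the arm holds its last target. There are 200 camera calls.

## Working session

There is one attempt and no reset: what is moved stays moved. The work goes in short steps, each a Python script; the robot and the scene stay as the last script left them, time stands still between calls to the robot, and variables do not carry over. Pictures are saved under pics/ and viewed, at most 10 in all, crops included, and the job is handed in when it is done.

```bash
mkdir -p pics; ls; python3 - <<'E'
from rig import *
import cv2,numpy as np
a=read_camera("scene");b=read_camera("top")
cv2.imwrite("pics/scene.png",a);cv2.imwrite("pics/top.png",b)
np.set_printoptions(precision=4,suppress=True)
for n in("scene","top","wrist"):print(n,camera_model(n))
print(observe())
E
```

```text
pics
scene {'fx': 418.6116085312037, 'fy': 418.6116085312037, 'cx': 286.3159428800252, 'cy': 211.22159323260823, 'R': array([[ 0.6138,  0.7894, -0.0022],
       [ 0.6399, -0.4992, -0.5842],
       [-0.4623,  0.3572, -0.8116]]), 't': array([-309.2493, -281.1607, 1509.9747])}
top {'fx': 500.7148161208113, 'fy': 500.7148161208113, 'cx': 274.24368574378184, 'cy': 210.74907544554668, 'R': array([[ 0.0231, -0.9997,  0.0052],
       [-0.9937, -0.0235, -0.1099],
       [ 0.11  , -0.0026, -0.9939]]), 't': array([ -33.7096,  510.6125, 1498.0967])}
wrist {'fx': 327.73125605436013, 'fy': 327.73125605436013, 'cx': 278.6586495138689, 'cy': 207.99581295468923, 'tool_from_camera': array([[   0.0005,   -0.9524,   -0.3048,   79.0604],
       [   1.    ,    0.001 ,   -0.0014,    0.229 ],
       [   0.0017,   -0.3048,    0.9524, -141.9439],
       [   0.    ,    0.    ,    0.    ,    1.    ]])}
{'clock': 0.1, 'joint_pos': array([ 1.1082,  0.3838,  0.0438,  1.5994, -0.0179,  1.1612, -0.0499]), 'joint_vel': array([ 0.0015, -0.0014, -0.0004, -0.0028, -0.0002, -0.0003, -0.0002]), 'tau': array([  0.0026, -43.4727,   1.0292, -25.0453,   0.0108,   0.0055,
        -0.    ]), 'ee_pos': array([ 231.6059, -606.4085,  229.997 ]), 'eef_rot': array([ 0.9834,  0.1814, -0.0003, -0.0012]), 'wrist_force': array([ 0.0561, -1.3466, -0.6977]), 'torque': array([ 0.0034,  0.0086, -0.0418]), 'grip_force': 0.0, 'gripper_width': 85.28172933929685}
```

View pics/scene.png

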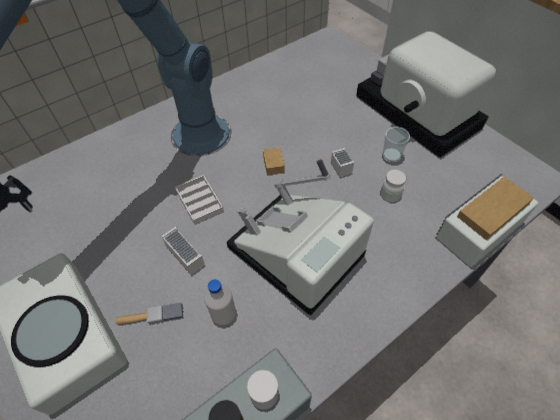

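View pics/top.png

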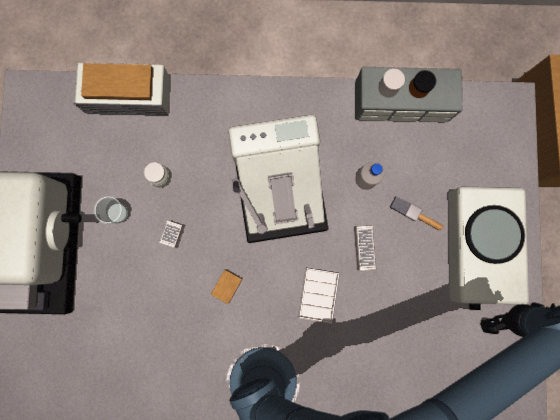

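The top view shows the magazine at about (366,248), right of the printer. The bay is around (284,198) and the bar runs from its pivot near (263,230) to the pin near (237,186), so it is open. I'll zoom in for the exact features.

```bash
python3 - <<'E'
import cv2,numpy as np
b=cv2.imread("pics/top.png");a=cv2.imread("pics/scene.png")
cv2.imwrite("pics/topc.png",cv2.resize(b[105:280,220:400],None,fx=4.4/1.3,fy=4.4/1.3,interpolation=cv2.INTER_CUBIC))
cv2.imwrite("pics/scenec.png",cv2.resize(a[145:315,150:385],None,fx=3.4,fy=3.4,interpolation=cv2.INTER_CUBIC))
E
```

```text
(no output)
```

View pics/topc.png

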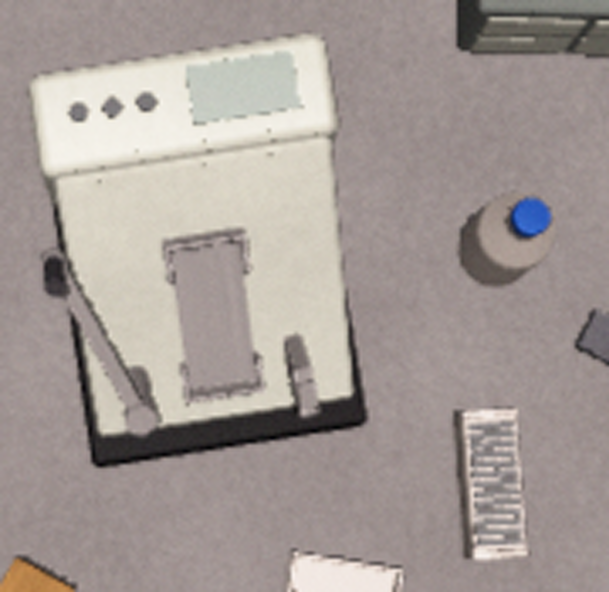

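View pics/scenec.png

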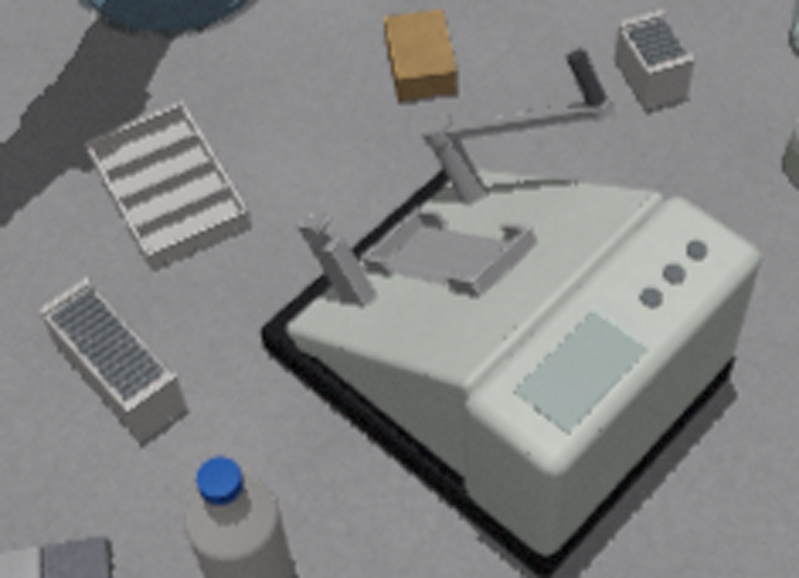

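```bash
cat > h.py <<'E'
import numpy as np, cv2
from rig import *
from scipy.spatial.transform import Rotation as Rot
np.set_printoptions(precision=3,suppress=True)
def cam(name,obs=None):
    m=camera_model(name); K=np.array([[m['fx'],0,m['cx']],[0,m['fy'],m['cy']],[0,0,1]])
    if name!='wrist': return K,np.array(m['R']),np.array(m['t'])
    T=np.eye(4);T[:3,:3]=Rot.from_quat(obs['eef_rot']).as_matrix();T[:3,3]=obs['ee_pos']
    W=np.linalg.inv(T@np.array(m['tool_from_camera'])); return K,W[:3,:3],W[:3,3]
def ray(c,px):
    K,R,t=c; d=R.T@np.linalg.solve(K,[px[0],px[1],1.]); return -R.T@t,d/np.linalg.norm(d)
def onplane(c,px,z):
    o,d=ray(c,px); return o+d*(z-o[2])/d[2]
def tri(*cp):
    A=np.zeros((3,3));b=np.zeros(3);rs=[ray(c,p) for c,p in cp]
    for o,d in rs:
        M=np.eye(3)-np.outer(d,d);A+=M;b+=M@o
    X=np.linalg.solve(A,b); return X,max(np.linalg.norm((np.eye(3)-np.outer(d,d))@(X-o)) for o,d in rs)
def proj(c,X):
    K,R,t=c;p=K@(R@np.asarray(X)+t);return p[:2]/p[2]
def down(yaw): # tool z down, tool y at angle yaw+90deg
    return (Rot.from_euler('z',yaw)*Rot.from_quat([1,0,0,0])).as_quat()
E
python3 - <<'E'
from h import *
T=cam('top');S=cam('scene')
t=lambda u,v:(u/3.385+220,v/3.385+105)
s=lambda u,v:(u/3.4+150,v/3.4+145)
for n,a,b in [('bay',(213,315),(452,250)),('hinge',(143,413),(437,137)),('pintip',(52,258),(576,55)),('catch',(308,405),(314,225))]:
    print(n,*tri((T,t(*a)),(S,s(*b))))
f1,f2=onplane(T,t(95,466),0),onplane(T,t(366,424),0)
d=f1-f2;print('front',f1,f2,'yaw',np.arctan2(-d[0],d[1]))
for p in [(466,410),(520,408),(526,556),(474,558)]:print(onplane(T,t(*p),56))
for p in [(85,280),(42,315),(131,408),(181,375)]:print('s',onplane(S,s(*p),56))
E
```

```text
bay [540.717 -43.491 113.214] 2.646518419409392
hinge [452.813  11.552 131.804] 0.18739958209543636
pintip [553.733  75.212 278.446] 6.062736036109641
catch [ 463.896 -124.086  132.625] 2.645157503274457
front [413.519  56.558   0.   ] [ 457.632 -189.865    0.   ] yaw 0.17713674380325908
[ 467.929 -271.698   56.   ]
[ 470.819 -319.352   56.   ]
[ 341.239 -324.763   56.   ]
[ 338.454 -279.31    56.   ]
s [ 343.655 -281.278   56.   ]
s [ 352.542 -326.685   56.   ]
s [ 474.378 -312.409   56.   ]
s [ 472.962 -265.26    56.   ]
```

The images give a coarse bay centre of (541,-43,113) with yaw 0.177. The magazine is near (405,-297), roughly along x. Next I'll take two wrist views to refine this.

```bash
python3 - <<'E'
from h import *
import pickle
out=[]
for i,p in enumerate([(470,-20,400),(440,-220,400)]):
    q=down(np.pi)
    print(solve_ik(p,q))
    move_ptp(p,q); wait(0.3)
    o=observe(); im=read_camera('wrist'); cv2.imwrite(f'pics/w{i}.png',im); out.append(o)
    print(o['clock'],o['ee_pos'],o['joint_pos'])
pickle.dump(out,open('obs.pkl','wb'))
E
python3 - <<'E'
import cv2
for i in(0,1):
    a=cv2.imread(f'pics/w{i}.png'); cv2.imwrite(f'pics/w{i}b.png',cv2.resize(a,(800,600),interpolation=cv2.INTER_CUBIC))
E
```

```text
[ 0.653 -0.049 -0.662  1.745 -0.031  1.436  1.567]
2.7333 [470.04  -20.406 399.876] [ 0.654 -0.049 -0.662  1.745 -0.031  1.436  1.566]
[ 0.837 -0.005 -0.451  1.711 -0.002  1.436  1.957]
3.9083 [ 440.663 -218.412  400.216] [ 0.836 -0.006 -0.453  1.711 -0.002  1.436  1.957]
```

View pics/w0b.png

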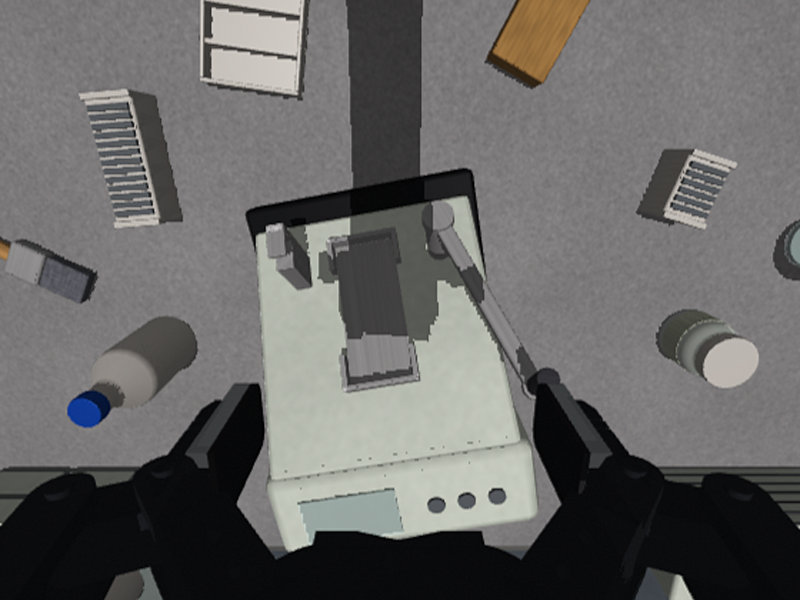

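View pics/w1b.png

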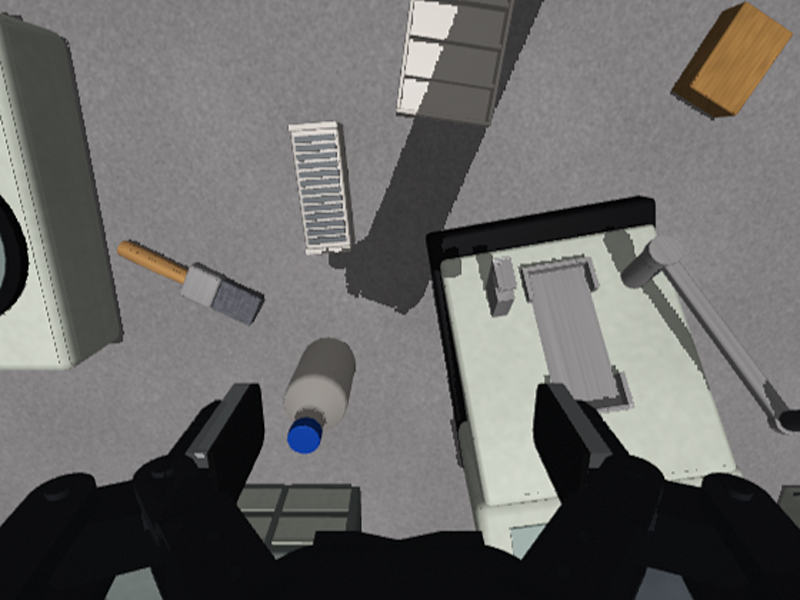

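Key features in the enlarged (800x600) views:

| Feature | w0 | w1 |
|---|---|---|
| Bay guide corners | (328,238), (397,229), (346,391), (419,380) | (522,262), (592,256), (632,408) |
| Pivot | (440,214) | (664,250) |
| Magazine top | – | (290–352, 122–253) |

I'll fit the printer pose to these points.

```bash
cat > fit.py <<'E'
from h import *
import pickle
from scipy.optimize import least_squares
ob=pickle.load(open('obs.pkl','rb'))
T,S,W0,W1=cam('top'),cam('scene'),cam('wrist',ob[0]),cam('wrist',ob[1])
t=lambda u,v:(u/3.385+220,v/3.385+105)
s=lambda u,v:(u/3.4+150,v/3.4+145)
w=lambda u,v:(u*.7-.15,v*.7-.15)
G=lambda a,b:('g',a,b)
F=[(W0,w(328,238),G(-1,-1)),(W0,w(397,229),G(-1,1)),(W0,w(346,391),G(1,-1)),(W0,w(419,380),G(1,1)),
(W1,w(522,262),G(-1,-1)),(W1,w(593,256),G(-1,1)),(W1,w(632,407),G(1,1)),
(T,t(185,403),G(-1,1)),(T,t(262,390),G(-1,-1)),(T,t(164,240),G(1,1)),(T,t(246,230),G(1,-1)),
(W0,w(440,214),(-50,75,72)),(W1,w(664,250),(-50,75,72)),(T,t(143,415),(-50,75,72)),
(W0,w(270,478),(143,-115,0)),(W0,w(523,440),(143,115,0)),(W1,w(737,470),(143,115,0)),(W1,w(480,505),(143,-115,0)),
(W0,w(258,236),(-107,-115,0)),(W1,w(443,262),(-107,-115,0)),
(T,t(52,258),('p',117)),(S,s(576,55),('p',117)),(W1,w(803,420),('p',117)),(S,s(598,105),('p',72))]
def bayR(y): return (Rot.from_euler('z',y)*Rot.from_euler('y',-np.radians(35))).as_matrix()
def res(v,raw=False):
    R=bayR(v[3]);r=[]
    for c,px,f in F:
        if f[0]=='g': X=np.array([f[1]*(71+v[4]),f[2]*(30+v[4]),16])
        elif f[0]=='p': X=np.array([-50+160*np.sin(v[5]),75-160*np.cos(v[5]),f[1]])
        else: X=np.array(f,float)
        P=R@X+v[:3]
        k=c[0][0,0]/(c[1]@P+c[2])[2]
        r.append((proj(c,P)-px)/k)   # mm
    return np.array(r) if raw else np.ravel(r)
v=least_squares(res,[540,-43,113,.177,3,2.0],loss='soft_l1',f_scale=2.).x
if __name__=='__main__':
    print(v);print(res(v,True).round(1).tolist())
    im=cv2.imread('pics/w1.png'); h=cv2.cvtColor(im,cv2.COLOR_BGR2GRAY)[80:185,195:255]
    m=(h>165).astype('uint8'); n,l,st,_=cv2.connectedComponentsWithStats(cv2.morphologyEx(m,cv2.MORPH_CLOSE,np.ones((5,5))))
    i=1+np.argmax(st[1:,4]);r=cv2.minAreaRect(np.argwhere(l==i)[:,::-1].astype('float32'))
    C=np.array([onplane(W1,p+[195,80],56) for p in cv2.boxPoints(r)]);print(r,C,C.mean(0),np.linalg.norm(np.diff(C,axis=0),axis=1))
    C=np.array([onplane(W1,w(*p),56) for p in [(290,125),(338,122),(353,249),(307,253)]]);print(C,C.mean(0))
np.save('bay.npy',v)
E
python3 fit.py
```

```text
[544.806 -43.569 104.752   0.171   5.236   1.866]
[[-0.2, 0.7], [-0.3, -2.2], [-2.0, -0.5], [1.1, -1.4], [-0.3, 5.3], [-2.4, -0.1], [1.5, 0.4], [-2.7, -1.5], [-0.1, -0.5], [-3.2, 2.9], [-1.4, 1.0], [-0.2, 3.6], [-1.5, 1.9], [-5.1, -0.3], [-0.7, 1.2], [-0.9, 1.8], [0.2, 0.4], [4.0, 0.2], [-2.5, -5.0], [-3.1, -4.3], [1.9, 19.1], [-0.3, 2.7], [16.7, -0.8], [0.4, 2.1]]
((28.43856430053711, 50.977813720703125), (92.36300659179688, 33.2413330078125), 83.2901611328125) [[ 342.584 -325.311   56.   ]
 [ 337.351 -279.157   56.   ]
 [ 466.81  -267.721   56.   ]
 [ 472.959 -317.854   56.   ]] [ 404.926 -297.511   56.   ] [ 46.449 129.963  50.509]
[[ 342.964 -323.507   56.   ]
 [ 340.048 -276.616   56.   ]
 [ 465.651 -265.265   56.   ]
 [ 470.115 -314.03    56.   ]] [ 404.694 -294.855   56.   ]
```

```bash
cat >> h.py <<'E'
def bay():
    v=np.load('bay.npy'); return v,(Rot.from_euler('z',v[3])*Rot.from_euler('y',-np.radians(35))).as_matrix()
def bp(x,y,z):
    v,R=bay(); return v[:3]+R@np.array([x,y,z],float)
def bq(yaw=np.pi): # tool z into the face, tool x at yaw from bay x
    v,R=bay(); return (Rot.from_matrix(R)*Rot.from_euler('z',yaw)*Rot.from_quat([1,0,0,0])).as_quat()
def st(n=''):
    o=observe();print(n,round(o['clock'],2),o['ee_pos'],'F',o['wrist_force'],'w',round(o['gripper_width'],1),'g',o['grip_force']);return o
E
python3 - <<'E'
from h import *
for n in (150,15): print(solve_ik(bp(0,0,n),bq()))
p0=np.load('bay.npy')[5]
for y in (np.pi/2,-np.pi/2,np.pi):
  for th in (p0,1,0): print(y,th,solve_ik(bp(-50+160*np.sin(th),75-160*np.cos(th),87),bq(y)),solve_ik(bp(-50+160*np.sin(th),75-160*np.cos(th),160),bq(y)) is not None)
q=down(np.pi+.088); m=(404.8,-296.5)
move_ptp((*m,120),q); st('pre')
line_to((*m,15),vel=120); st('at')
close(45); st('closed')
line_to((*m,60),vel=120); line_to((*m,260),vel=250); st('lift')
E
```

```text
[ 0.597 -0.265 -0.37   2.416 -0.703  0.492  2.5  ]
[ 0.773  0.172 -0.693  2.357 -0.725  0.085  2.569]
1.5707963267948966 1.8663651288023635 [ 0.912 -0.073 -1.092  2.219 -0.144  0.348  0.092] True
1.5707963267948966 1 [ 0.751 -0.009 -0.63   2.217 -0.476  0.379  0.685] True
1.5707963267948966 0 [ 0.848  0.014 -0.421  2.404 -1.033  0.38   1.512] True
-1.5707963267948966 1.8663651288023635 [-0.932 -0.145  0.659  2.285  0.368  0.381  2.76 ] True
-1.5707963267948966 1 [ 0.969 -0.001 -0.843  2.21  -0.471  0.38  -2.454] True
-1.5707963267948966 0 [ 0.598  0.003 -0.173  2.414 -1.042  0.381 -1.626] True
3.141592653589793 1.8663651288023635 [ 0.79  -0.066 -0.98   2.222 -0.101  0.347  1.619] True
3.141592653589793 1 [ 0.68  -0.012 -0.561  2.22  -0.476  0.379  2.254] True
3.141592653589793 0 [-0.885 -0.238  1.281  2.461 -0.441  0.263  2.588] True
pre 5.08 [ 406.534 -297.061  121.421] F [-0.06  -0.383  0.303] w 85.3 g 0.0
at 6.11 [ 405.591 -296.914   15.709] F [ 0.325 -0.197 -0.859] w 85.4 g 0.0
closed 6.54 [ 405.514 -297.202   15.835] F [-0.425  0.428  4.598] w 46.9 g 48.22207868099213
lift 8.02 [ 403.447 -295.654  257.833] F [ 0.079 -0.164 -3.358] w 47.4 g 47.529911398887634
```

```bash
python3 - <<'E'
from h import *
v,R=bay()
move_ptp(bp(0,0,140),bq()); wait(.2)
o=st('app'); f0=o['wrist_force']
line_to(bp(0,0,45),vel=120); st('45')
line_to(bp(0,0,24),vel=60); o=st('24'); print(R.T@(o['wrist_force']-f0), R.T@(o['ee_pos']-v[:3]))
z=24
while z>6:
    z-=1.5
    try: line_to(bp(0,0,z),vel=30)
    except IKError as e: print('IK',z);break
    o=observe(); f=R.T@(o['wrist_force']-f0); print(z,f,R.T@(o['ee_pos']-v[:3]))
    if f[2]>6: break
T=read_camera('top');cv2.imwrite('pics/t2.png',T)
st()
E
```

```text
app 9.19 [466.773 -58.129 220.26 ] F [ 0.105  0.849 -2.189] w 47.3 g 47.47765123844147
45 10.13 [519.539 -48.258 141.939] F [ 0.229 -0.244 -2.523] w 47.5 g 47.48263120651245
24 10.63 [531.207 -45.974 124.468] F [ 0.539 -0.193 -2.408] w 47.3 g 47.48286545276642
[ 0.079 -1.101 -0.323] [-0.003 -0.058 24.071]
22.5 [ 0.154 -0.466 -0.614] [ 0.131 -0.109 22.658]
21.0 [-0.359 -0.517 12.072] [ 0.278 -0.361 21.582]
 11.18 [532.871 -45.999 122.573] F [-7.315 -1.556  7.012] w 47.3 g 49.05774235725403
```

```bash
python3 - <<'E'
from h import *
w=read_camera('wrist');s=read_camera('scene');t=cv2.imread('pics/t2.png')
a=cv2.resize(s[170:250,215:325],(800//2+0,291),interpolation=cv2.INTER_CUBIC)
b=cv2.resize(t[145:250,230:330],(305,320),interpolation=cv2.INTER_CUBIC)
c=np.zeros((600,800,3),'uint8');c[:291,:400]=a;c[291:591,:400]=cv2.resize(w,(400,300));c[:320,420:725]=b
cv2.imwrite('pics/c2.png',c)
E
```

```text
(no output)
```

View pics/c2.png

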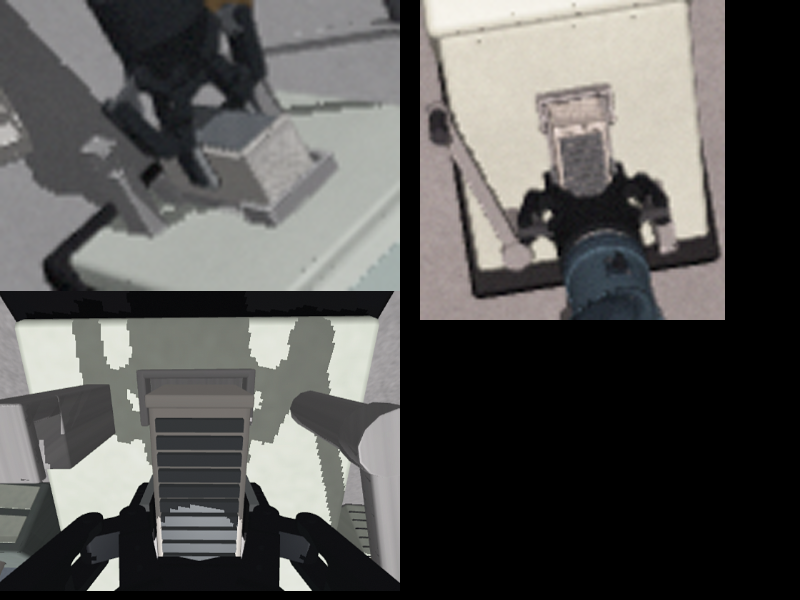

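```bash
python3 - <<'E'
from h import *
o=observe();w=read_camera('wrist');c=cam('wrist',o)
cr=w[95:235,160:380];k=3.6
a=cv2.resize(cr,None,fx=k,fy=k,interpolation=cv2.INTER_CUBIC)
for z,col in((0,(0,0,255)),(16,(0,255,0))):
    P=np.array([(proj(c,bp(x,y,z))-[160,95])*k for x,y in((71,-30),(-71,-30),(-71,30),(71,30))])
    cv2.polylines(a,[P.astype(int)],False,col,1)
R=bay()[1]
cv2.imwrite('pics/c3.png',a);print(a.shape,R.T@o['torque'],R.T@o['wrist_force'])
E
```

```text
(504, 792, 3) [ 0.34   1.004 -0.119] [-1.468  0.852 10.812]
```

View pics/c3.png

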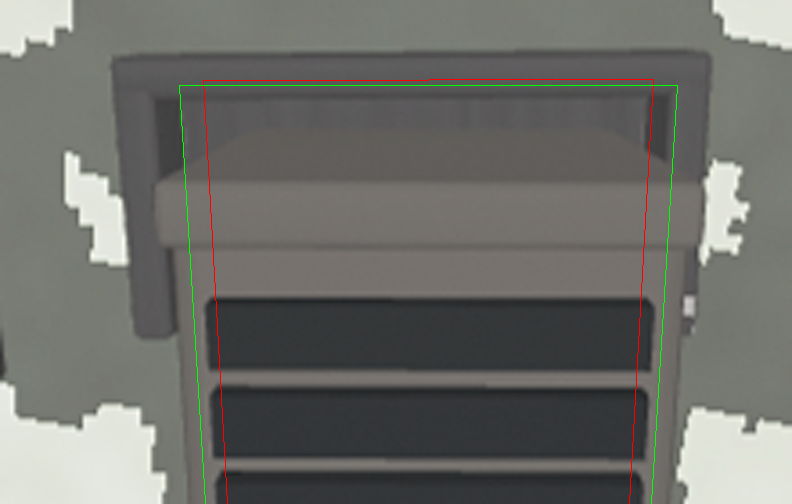

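The magazine is inside the guides: the lower guide spans (113–710, 50–335) in the crop, and the magazine's end sits within it, about 2 mm off centre. I'll release it, back off and check.

```bash
python3 - <<'E'
from h import *
v,R=bay()
open_gripper(); wait(.3); o=st('open'); p=R.T@(o['ee_pos']-v[:3])
line_to(bp(p[0],p[1],60),vel=100); st()
line_to(bp(p[0],p[1],200),vel=250); wait(.3)
o=st(); w=read_camera('wrist'); cv2.imwrite('pics/w4.png',w)
import pickle; pickle.dump(o,open('o4.pkl','wb'))
c=cam('wrist',o)
v[:3]+=R@[0,-2,3.5]; np.save('bay.npy',v)
a=cv2.resize(w,(800,600),interpolation=cv2.INTER_CUBIC)
pr=lambda X:(proj(c,X)*800/560).astype(int)
cv2.polylines(a,[np.array([pr(bp(x,y,56)) for x,y in((65,-24),(-65,-24),(-65,24),(65,24))])],True,(0,255,0),1)
th=v[5]
for z in(72,117): cv2.circle(a,pr(bp(-50+160*np.sin(th),75-160*np.cos(th),z)).tolist(),4,(0,0,255),1)
for P in ((-50,75,72),(-50,-65,81)): cv2.circle(a,pr(bp(*P)).tolist(),4,(255,0,0),1)
cv2.imwrite('pics/w4b.png',a)
E
```

```text
open 12.1 [532.921 -45.61  121.905] F [ 0.922 -0.355  0.502] w 85.2 g 0.0
 12.64 [511.025 -49.508 154.065] F [0.559 0.866 0.279] w 85.4 g 0.0
 13.65 [431.507 -62.509 267.155] F [-0.128  0.115  0.094] w 85.3 g 0.0
```

View pics/w4b.png

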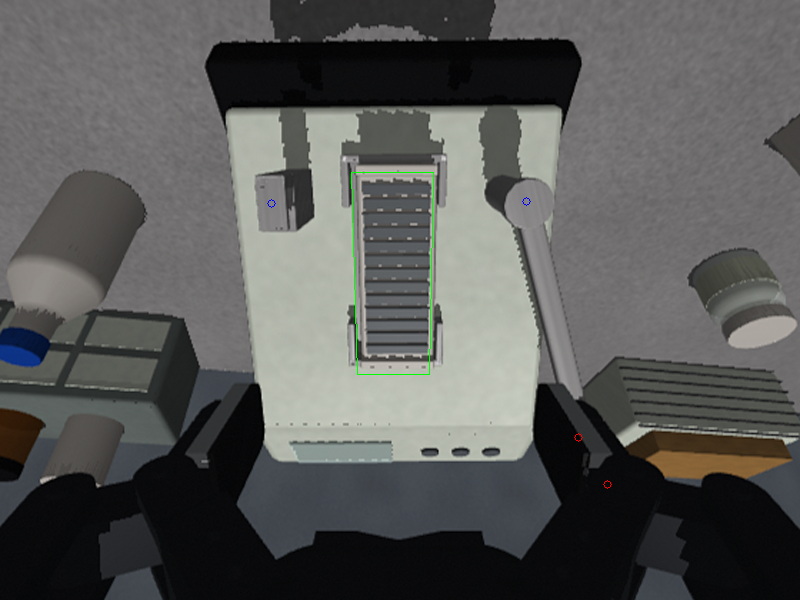

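The magazine lies flat between the guides, with its outline at (355–435, 165–372). The bar's pivot and the catch match their predicted positions at (527,202) and (271,204). Next I'll grip the pin and swing the bar.

```bash
python3 - <<'E'
from h import *
v,R=bay(); th=1.885; q=bq(np.pi/2)
P=lambda t,n:bp(-50+160*np.sin(t),75-160*np.cos(t),n)
loc=lambda o:R.T@(o['ee_pos']-v[:3])
move_ptp(P(th,200),q); st('over')
line_to(P(th,125),vel=150); o=st('125')
line_to(P(th,88),vel=60); o=st('down'); print(loc(o))
w=read_camera('wrist'); cv2.imwrite('pics/w5.png',w)
if np.linalg.norm(o['wrist_force'])<8:
    close(30); o=st('closed'); print(loc(o),R.T@o['wrist_force'])
E
```

```text
over 15.73 [491.316  71.244 329.846] F [-0.768  0.175 -0.364] w 85.4 g 0.0
125 16.38 [533.905  78.608 268.781] F [-0.489  0.118 -0.218] w 85.3 g 0.0
down 17.15 [554.847  82.412 238.506] F [ 1.086 -0.042 -0.205] w 85.8 g 0.0
[102.365 124.441  88.106]
closed 17.83 [554.985  82.506 238.674] F [-0.412 -0.068  0.78 ] w 15.3 g 29.491671323776245
[102.586 124.511  88.158] [0.105 0.003 0.878]
```

```bash
python3 - <<'E'
from h import *
v,R=bay(); q=bq(np.pi/2)
P=lambda t,n:bp(-50+160*np.sin(t),75-160*np.cos(t),n)
loc=lambda o:R.T@(o['ee_pos']-v[:3])
for t in np.append(np.linspace(1.885,0.12,13)[1:],[.08,.05,.03,.01]):
    line_to(P(t,88),vel=70 if t>.1 else 40); o=observe(); f=R.T@o['wrist_force']; print(round(t,2),loc(o),f,round(o['gripper_width'],1))
    if np.linalg.norm(f)>15: break
st()
E
```

```text
1.74 [107.992 101.694  88.055] [0.764 0.681 1.003] 15.2
1.59 [110.278  78.357  87.978] [ 1.92   0.084 -0.704] 15.1
1.44 [109.459  54.991  87.951] [ 3.596  0.598 -4.82 ] 15.2
1.3 [105.435  31.408  87.906] [ 4.091 -1.704 -8.65 ] 14.9
1.15 [98.28   8.699 87.886] [  5.837  -1.701 -11.097] 15.1
1.0 [ 87.893 -13.167  87.85 ] [  7.84   -5.046 -15.546] 15.1
 20.73 [566.7   -55.184 229.995] F [15.973 -2.365 -8.238] w 15.1 g 29.574765264987946
```

```bash
python3 - <<'E'
from h import *
v,R=bay(); q=bq(np.pi/2)
P=lambda t,n:bp(-50+160*np.sin(t),75-160*np.cos(t),n)
loc=lambda o:R.T@(o['ee_pos']-v[:3])
open_gripper(); wait(.2); st('open'); close(22); o=st('re'); print(loc(o),R.T@o['wrist_force'])
off=loc(o)-R.T@(P(1.0,88)-v[:3]); print(off)
for t in np.append(np.linspace(1.0,0.12,7)[1:],[.08,.05,.03,.01]):
    line_to(P(t,88),vel=70 if t>.1 else 40); o=observe(); f=R.T@o['wrist_force']; print(round(t,2),loc(o),f,round(o['gripper_width'],1))
    if np.linalg.norm(f)>16: break
st()
E
```

```text
open 21.62 [563.803 -53.625 228.379] F [ 0.397 -0.547  0.063] w 85.3 g 0.0
re 22.25 [565.616 -54.503 230.074] F [ 5.418 -0.856  0.849] w 15.3 g 23.573445081710815
[ 87.158 -12.312  88.462] [ 4.741 -1.764 -2.284]
[ 2.522 -0.864  0.462]
0.85 [ 73.223 -32.804  88.416] [ 4.93  -4.459 -6.316] 15.2
0.71 [ 57.108 -50.676  88.453] [ 6.181 -6.885 -9.252] 15.4
0.56 [ 37.855 -65.704  88.66 ] [ 5.485 -8.546 -8.149] 15.1
0.41 [ 16.421 -77.288  88.839] [ 3.699 -8.132 -7.217] 15.2
0.27 [ -6.413 -84.659  88.846] [ 2.032 -7.476 -4.759] 15.2
0.12 [-30.698 -88.209  88.749] [ 0.147 -6.36  -1.156] 15.3
0.08 [-36.515 -88.649  88.759] [ 1.147 -6.532 -1.628] 15.5
0.05 [-41.484 -88.664  88.746] [-1.212 -5.791 -0.851] 15.3
0.03 [-44.619 -88.629  88.717] [ 0.395 -5.486  0.127] 15.0
0.01 [-47.772 -88.552  88.73 ] [ 0.632 -5.912  0.682] 15.3
 26.23 [ 469.503 -148.447  152.902] F [ 1.129 -5.805  0.921] w 15.3 g 23.339509963989258
```

```bash
python3 - <<'E'
from h import *
v,R=bay()
loc=lambda o:R.T@(o['ee_pos']-v[:3])
x=-48.5
while x>-62:
    x-=1; line_to(bp(x,-86,88),vel=30); o=observe(); f=R.T@o['wrist_force']; print(x,loc(o),f)
    if f[0]>15: break
open_gripper(); wait(.3); o=st('open'); l=loc(o)
line_to(bp(l[0],l[1],150),vel=120); line_to(bp(l[0]+20,l[1],210),vel=200)
move_ptp((380,-100,400),down(np.pi)); wait(.3)
o=st(); w=read_camera('wrist'); s=read_camera('scene'); t=read_camera('top')
c=np.zeros((600,800,3),'uint8')
c[:340,:480]=cv2.resize(s[165:250,215:335],(480,340),interpolation=cv2.INTER_CUBIC)
c[:340,490:790]=cv2.resize(t[155:246,236:326],(300,340),interpolation=cv2.INTER_CUBIC)
cw=cam('wrist',o);p=proj(cw,bp(-20,0,50)).astype(int);print(p)
x0,y0=max(p[0]-110,0),max(p[1]-50,0); k=w[y0:y0+100,x0:x0+220]
c[345:595,:550]=cv2.resize(k,(550,250),interpolation=cv2.INTER_CUBIC)
cv2.imwrite('pics/fin.png',c);cv2.imwrite('pics/w6.png',w)
E
```

```text
-49.5 [-48.43  -88.531  88.652] [ 2.03  -6.986  2.476]
-50.5 [-48.48  -88.519  88.666] [ 1.806 -5.596  0.173]
-51.5 [-48.493 -88.508  88.687] [ 4.668 -5.893  1.163]
-52.5 [-48.514 -88.542  88.719] [ 6.131 -4.773 -0.314]
-53.5 [-48.528 -88.601  88.753] [ 7.923 -4.399 -2.058]
-54.5 [-48.542 -88.61   88.769] [ 8.731 -5.088 -3.602]
-55.5 [-48.592 -88.63   88.799] [10.793 -5.39  -3.944]
-56.5 [-48.573 -88.672  88.831] [10.765 -4.712 -5.421]
-57.5 [-48.645 -88.689  88.838] [13.251 -3.799 -7.137]
-58.5 [-48.652 -88.689  88.856] [14.006 -4.396 -7.24 ]
-59.5 [-48.663 -88.71   88.905] [15.112 -4.406 -8.916]
open 29.97 [ 460.063 -147.521  145.627] F [-0.321  0.437  0.97 ] w 85.3 g 0.0
 32.15 [ 378.889 -100.571  398.492] F [ 0.429 -0.46   0.137] w 85.2 g 0.0
[312 256]
```

View pics/fin.png

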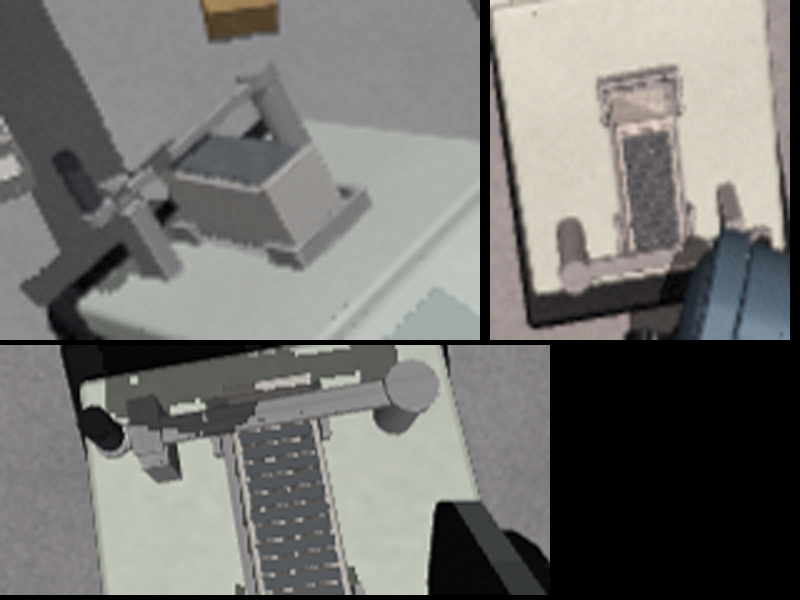

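The bar hit a hard stop: it didn't move between 2 and 15 N. The picture shows it lying in the catch across the seated magazine, with the robot clear of everything.

```bash
python3 -c "
from rig import *
print(job_done())"
```

```text
the job is handed in; nothing more can be done
None
```

I loaded the long magazine flat into the feed bay and swung the retaining bar over it to its hard stop in the catch. I then let go of everything, with the robot clear, and handed the job in at about 32 s on the robot's clock; no verdict came back.

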